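Size a stub flange in the pocket gauge

ROBOT

A 6-joint arm with a two-finger parallel gripper is mounted at the origin on the work surface. World frame = base frame: x ahead of the robot, y to its left, z up, the work surface at z = 0. Lengths are in mm, angles in rad, forces in N, time in s.
With the tool pointing down it reaches from about 275 to 850 mm from the base axis. Payload 5.2 kg.
Tool frame: the origin (TCP) lies between the finger pads; the fingertips stand 19 mm ahead of it and the grasp point (between the pads) is the TCP (robot.nose_length is the distance from the TCP to the fingertips, in mm); z points along the fingers, y is the direction in which the jaws open and shut (so a half turn about z gives the same grasp; the last joint's range is limited). The gripper opens to 85 mm and grips with 20 to 120 N. Pads are 22 mm wide; open, the fingers measure 114 mm over their backs; the gripper's body (76 mm by 85 mm) begins 54 mm behind the grasp point. The pads swing forward as they close: fully open they stand 13 mm farther back than shut.
Start: joints at [-1.51, 0.259, 1.535, -0, 1.348, -0.203], TCP at [143.434, -530.973, 250.31] pointing down, gripper open.
Joint ranges: [-3.14, 3.14], [-0.91, 2.08], [0.19, 2.58], [-1.22, 4.36], [0.22, 2.71], [-3.12, 3.12]. Speed limits (rad/s): [2.57, 2.57, 3.14, 3.14, 3.14, 3.14].

INTERFACE

Orientations are given as a unit quaternion [x, y, z, w].
In Python, from station import robot gives the robot as it stands.
- The arm moves only by the shell command python3 -m pendant 'ROWS' [OPENING] [FORCE]. ROWS is JSON, a list of rows, each a list of 6 numbers: the shift along the tool's x, y, z in mm, then the turn, a rotation vector about the tool's x, y, z in degrees. In form: [[x, y, z, ax, ay, az], ...]. A call has 1 to 5 rows; each row is the pose to reach, as a shift and turn from the pose commanded when the call began, along the tool's axes at that moment; what a row does not reach only later rows make up. A row lasts 1/12 s, in which the tool goes at most 41.7 mm and 7.16 degrees, less where a joint would pass 70% of its speed; a pose out of reach is approached as far as the arm can. A call with a gripper value outside its range is refused whole. OPENING is the closure, from -1 (fully open) to 1 (shut), so that 0 is half open, set as the call begins (- or left out, the last holds). The fingers move at their own pace and stop on an object; FORCE is the grip in N (left out, the last holds). Time passes only in rows, so rows that repeat a pose let the fingers close. It gives the time, the measured TCP pose, the force and the opening at its end, in the units of the state.
- robot.sense(): the state, without advancing time (a new reading comes with each control period).
- robot.snapshot(name): name is "side" or "top" or "wrist"; returns (picture, depth): 480x640x3 uint8, blue, green, red; 480x640 float32, mm along the optical axis (not along the pixel's ray), 0 where there is no reading.
- robot.calibration(name): a dict with "fx", "fy", "cx", "cy" (pixels), "extrinsics" (4x4, takes a point from camera to world coordinates). Camera axes: x right, y down, z forward; pixel columns grow to the right and rows downward; lengths in mm; the calibration is good to about 2 mm. A picture is of the moment at which its call begins: read the wrist's pose just before it. calibration takes no time and is no camera call; for the wrist camera it gives the pose at the moment of the call.
- robot.job_done(): hands the job in, once; it reports no verdict.
Trained networks look in the newest picture that a camera, given by its name, has taken for a name from the list of things; names that differ only in an ending like _2 or _b are one class to them, and where a whole thing is asked for, a point or a joint stands for the part that bears it (a point fixed in the world has none). Each returns a list of dicts, best first, with "p" (0 to 1); they miss things now and then, are a little off and sometimes report something else, mostly with a low value. They report only what shows in the picture. A call takes as long as a camera call. They do not tell look-alikes from the thing itself.
- robot.outline_of(query, camera): "region" (480x640 bool, what is visible of it) and "location" ([column, row] in pixels, amid what is visible of it).
The state is a dict: "time_s": time; "q": joint angles; "qd": joint speeds; "tau": joint torques, N m; "eef_pos": TCP position; "orientation": TCP orientation; "wrist_force": force on the tool from outside, world axes, zero at the start; "ft_torque": the same for the moment, N m; "width": opening from 0.0 (shut) to 1.0 (fully open).
Only numpy, scipy, OpenCV 4.12 (cv2) and the standard library are available. Lean on these libraries where they do the work, as an engineer would, in place of code of your own. Each camera call takes 0.05 s, during which the arm holds its last target.

TASK

Find the stub flange on the welding bench (the round disc with a tube neck standing up from it) and size it, disc down, in the gauge block with the three round pockets. Try it centred on the smallest pocket first, bringing the disc right down onto the block for a moment, then work upward in size; leave it standing, released, on the floor of the first pocket that it enters. Do not put it in a larger pocket than that.

Things in the scene. Friction and masses are not known exactly. Their poses are not given: they have to be found in the camera images.
- stub_mid (a point): Loose steel stub flange, about 0.35 kg, 60 mm high: a disc 54 mm across, 12 mm thick, with a 28 mm wide tube neck rising 48 mm from its centre (grip there). Stands on the bench, disc down. Point on its axis, 30 mm above its underside; z up. A pipe offcut (42 wide, 45 high, no disc) and a hex nut (22 high) stand 130 mm or more away, in varying order.
- step1 (a point): Mouth centre of the smallest pocket: 40 mm wide, 16 deep. It lies in the top, 24 mm above the bench, of a fixed steel gauge block 260 x 128 mm with three round pockets in a row by size, dark flat floors, upright walls. z up, y towards the larger ones. The disc cannot enter: it rests on the block's top.
- step2 (a point): Mouth centre of the middle pocket: 72 mm wide, 16 deep, 68 mm from the smallest one's centre. The first that the disc enters, with 9 mm to spare all round.
- step3 (a point): Mouth centre of the largest pocket: 100 mm wide, 16 deep, 98 mm from the middle one's centre. The disc would enter it too, but it is not the right size.
Things that resemble listed ones, but are neither listed nor needed, are in the scene too. What is shaped like the part that bears stub_mid but pink or red is not meant.

How it is judged (in metres and radians):
On the way:
1. the stub flange is tried on the smallest pocket: upright, centred to within 15 mm, its disc down on the block (within 6 mm) (horizontal distance between stub_mid and step1 below 0.015 m and z of stub_mid in the frame of step1 below 0.036 m and angle between stub_mid's own z axis and vertical below 0.2 rad), for 0.1 s.
At the end, for the whole second after the job is handed in: The stub flange stands upright (within 0.15 rad), at rest and released, inside the middle pocket: within 14 mm of its centre and its disc on the pocket floor (within 6 mm) (horizontal distance between stub_mid and step2 below 0.014 m and z of stub_mid in the frame of step2 below 0.02 m and angle between stub_mid's own z axis and vertical below 0.15 rad and linear speed of stub below 0.02 m/s); the robot touches nothing.
It fails at once if the stub flange is put down on or in the largest pocket (within 30 mm of its centre, disc less than 5 mm above the block) (horizontal distance between stub_mid and step3 below 0.03 m and z of stub_mid in the frame of step3 below 0.035 m).
It also fails if it takes over 42 s, if anything falls off the work surface, if the arm or the gripper's body presses on something with over 40 N, if the wrist force passes 120 N, or if a joint passes its speed limit or range.

## Working session

There is one attempt and no reset: what is moved stays moved. The work goes in short steps, Python scripts to look and compute and a shell command to move; the robot and the scene stay as the last step left them, time stands still between calls to the robot, and variables do not carry over. Pictures are saved under pics/ and viewed, and the job is handed in when it is done.

```bash
mkdir -p pics; ls
python3 - <<'E'
from station import robot
import cv2
s=robot.sense();print(s)
for n in("side","top","wrist"):
    p,d=robot.snapshot(n);cv2.imwrite(f"pics/{n}0.png",p)
    c=robot.calibration(n);print(n,c["fx"],c["cx"],c["cy"],c["extrinsics"])
    for q in("stub_mid","step1","step2","step3"):
        for r in robot.outline_of(q,n):print(q,round(r["p"],2),r["location"],r["region"].sum())
E
```

```text
pics
{'time_s': 0.0, 'q': array([-1.50980353e+00,  2.59296934e-01,  1.53610312e+00,  7.87968408e-09,
        1.34801645e+00, -2.02820522e-01]), 'qd': array([-0.00073287, -0.00098536,  0.00269215,  0.00065047,  0.00026763,
        0.0002166 ]), 'tau': array([ 3.29488112e-04, -4.46031654e+01, -2.90569782e+01, -4.74093704e-04,
        1.17125589e-02, -2.79185690e-05]), 'eef_pos': array([ 143.40019489, -530.44945866,  249.49142805]), 'orientation': array([ 9.91312511e-01,  1.31524423e-01,  6.46176305e-05, -9.09630824e-04]), 'wrist_force': array([-0.04812336,  0.45652531, -0.38056358]), 'ft_torque': array([0.00885866, 0.00852669, 0.01842111]), 'width': 0.9983220496166657}
side 556.9588629500342 320.42732264675624 242.42794787769705 [[-8.92916309e-01 -3.37626704e-01  2.97840012e-01  2.76527383e+02]
 [-4.50011891e-01  6.89534851e-01 -5.67477741e-01  4.93643342e+02]
 [-1.37754290e-02 -6.40741678e-01 -7.67632946e-01  6.43407544e+02]
 [ 0.00000000e+00  0.00000000e+00  0.00000000e+00  1.00000000e+00]]
stub_mid 0.97 [313.3, 360.1] 1712
stub_mid 0.64 [272.3, 428.4] 1992
stub_mid 0.55 [386.8, 401.
[... 259 characters left out ...]
e-04  7.70699703e-03  5.75826186e+01]
 [-7.51952260e-03 -1.39031122e-01 -9.90259463e-01  7.94313331e+02]
 [ 0.00000000e+00  0.00000000e+00  0.00000000e+00  1.00000000e+00]]
stub_mid 0.94 [161.1, 287.0] 1027
stub_mid 0.82 [217.5, 357.9] 1047
stub_mid 0.79 [226.6, 288.7] 967
step1 0.89 [395.8, 173.9] 14149
step2 0.89 [395.8, 173.9] 14149
step3 0.89 [395.8, 173.9] 14149
wrist 425.08255712922784 322.2575837596792 235.98123434296957 [[ 2.62041321e-01 -9.17679387e-01 -2.98661831e-01  2.20135274e+02]
 [-9.65056648e-01 -2.49213191e-01 -8.09842725e-02 -5.10909191e+02]
 [-1.12870284e-04  3.09446811e-01 -9.50916746e-01  3.74101866e+02]
 [ 0.00000000e+00  0.00000000e+00  0.00000000e+00  1.00000000e+00]]
```

View pics/side0.png

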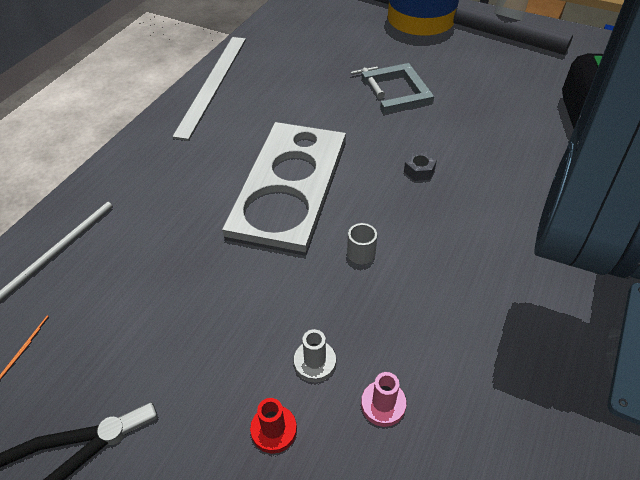

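View pics/top0.png

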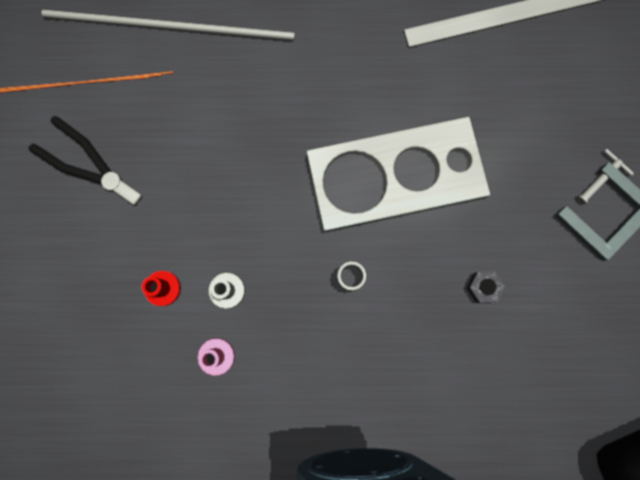

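Side view: the candidates are white/grey flange (313,360), red flange (272,428), pink flange (387,401), pipe offcut (362,245, no disc) and nut (420,165). In the top view they are white (226,289), red (161,287), pink (216,357), pipe (351,276) and nut (487,287). By the description it is the white/grey one. The block's pockets run small to large, top (459,160), (416,169), (354,182). Next: a close crop and measurement.

```bash
cat > h.py <<'E'
from station import robot
import cv2, numpy as np
def ray(n,u,v,c=None):
    c=c or robot.calibration(n);T=np.array(c["extrinsics"])
    d=T[:3,:3]@np.array([(u-c["cx"])/c["fx"],(v-c["cy"])/c["fy"],1]);return T[:3,3],d
def atz(n,u,v,z,c=None):
    o,d=ray(n,u,v,c);return o+d*(z-o[2])/d[2]
def tri(*rs):
    A=np.zeros((3,3));b=np.zeros(3)
    for o,d in rs:
        d=d/np.linalg.norm(d);P=np.eye(3)-np.outer(d,d);A+=P;b+=P@o
    x=np.linalg.solve(A,b);return x
def cloud(n,d,c=None):
    c=c or robot.calibration(n);T=np.array(c["extrinsics"])
    v,u=np.mgrid[:480,:640]
    P=np.stack([(u-c["cx"])/c["fx"]*d,(v-c["cy"])/c["fy"]*d,d],-1)
    W=P@T[:3,:3].T+T[:3,3];W[d<=0]=np.nan;return W
E
python3 - <<'E'
from h import *
S,ds=robot.snapshot("side");rs=robot.outline_of("stub_mid","side")
Tp,dt=robot.snapshot("top");rt=robot.outline_of("stub_mid","top")
a=cv2.resize(S[310:460,230:430],None,fx=2.0,fy=2.0,interpolation=cv2.INTER_CUBIC)
b=cv2.resize(Tp[100:250,290:510],None,fx=1.8,fy=1.8,interpolation=cv2.INTER_CUBIC)
c=cv2.resize(Tp[255:325,190:260],None,fx=4,fy=4,interpolation=cv2.INTER_CUBIC)
W=np.zeros((600,800,3),np.uint8);W[:300,:400]=a;W[:b.shape[0],400:400+b.shape[1]]=b[:,:400];W[305:585,:280]=c
cv2.imwrite("pics/crop.png",W)
for n,p,d,r in(("side",S,ds,rs),("top",Tp,dt,rt)):
    C=cloud(n,d)
    for q in r:
        P=C[q["region"]];P=P[~np.isnan(P[:,0])]
        if not len(P):print(n,q["p"],q["location"],"no depth");continue
        print(n,round(q["p"],2),q["location"],"col",np.median(p[q["region"]],0),"z pct",np.percentile(P[:,2],[2,25,50,90,98]).round(1))
        for lo,hi in((5,20),(52,70)):
            Q=P[(P[:,2]>lo)&(P[:,2]<hi)]
            if len(Q)>5:print("  ",lo,hi,len(Q),(Q.min(0)/2+Q.max(0)/2).round(1),np.ptp(Q,0).round(1),np.median(Q,0).round(1))
# pockets: dark blobs within block region
for n,p,d in(("side",S,ds),("top",Tp,dt)):
    r=robot.outline_of("step1",n)[0]
    m=r["region"].astype(np.uint8)
    cs,_=cv2.findContours(m,cv2.RETR_EXTERNAL,cv2.CHAIN_APPROX_NONE);h=cv2.convexHull(np.vstack(cs))
    full=np.zeros_like(m);cv2.fillPoly(full,[h],1)
    print(n,"block",m.sum(),full.sum())
    C=cloud(n,d);Z=C[...,2][full>0];print("z pct",np.nanpercentile(Z,[2,10,30,50,70,98]).round(1))
    g=cv2.cvtColor(p,cv2.COLOR_BGR2GRAY);dark=((g<140)&(cv2.erode(full,np.ones((7,7)))>0)).astype(np.uint8)
    k,l,st,ce=cv2.connectedComponentsWithStats(dark)
    for i in range(1,k):
        if st[i,4]<100:continue
        cc,_=cv2.findContours((l==i).astype(np.uint8),cv2.RETR_EXTERNAL,cv2.CHAIN_APPROX_NONE)
        e=cv2.fitEllipse(cv2.convexHull(cc[0]))
        print(n,ce[i].round(1),st[i,4],np.round(e[0],1),np.round(e[1],1),atz(n,*e[0],24).round(1))
E
```

```text
side 0.74 [315.2, 357.5] col [119. 121. 119.] z pct [ 5.7 12.4 14.6 59.9 61.8]
   5 20 861 [442.  200.8  12.5] [52.5 53.7 14.9] [434.  211.1  12.6]
   52 70 329 [441.8 200.6  57.8] [26.9 27.7 11.6] [441.5 202.7  59.8]
side 0.66 [387.5, 402.7] col [117.  90. 180.] z pct [ 3.  12.2 14.  60.  61.7]
   5 20 966 [342.7 215.8  12.5] [51.8 51.2 14.8] [337.5 225.   12.6]
   52 70 356 [343.  213.8  57.5] [26.8 27.9 11. ] [343.3 216.2  60. ]
side 0.61 [272.6, 426.0] col [ 26.  27. 151.] z pct [ 4.1 12.2 13.9 60.1 61.6]
   5 20 1053 [445.7 300.   12.5] [54.  53.5 14.9] [436.7 309.2  12.5]
   52 70 384 [445.1 299.6  57.9] [26.9 27.7 11.6] [444.7 300.4  60.1]
top 0.82 [215.7, 354.8] col [196. 160. 212.] z pct [-0.1 11.4 13.1 59.5 61.2]
   5 20 631 [343.2 212.8  12.4] [52.9 53.8 13.9] [347.9 204.9  12.1]
   52 70 207 [343.3 212.9  57.8] [26.4 27.5 11.2] [342.8 213.   59.6]
top 0.61 [225.6, 290.0] col [200.  210.5 206.5] z pct [ 6.9 11.4 13.  59.7 61.2]
   5 20 598 [442.  199.4  12.5] [51.9 53.2 14.4] [438.7 191.9  11.8]
   52 70 186 [442.3 199.2  57.6] [25.8 27.  11.1] [442.1 199.5  59.7]
top 0.61 [160.6, 290.7] col [ 16.  23. 204.] z pct [ 1.9 11.1 13.3 59.4 61.1]
   5 20 585 [444.8 296.9  12.5] [52.  50.9 15. ] [440.2 288.4  11.6]
   52 70 208 [445.  297.8  57.6] [26.  27.5 11.2] [444.9 296.7  59.4]
side block 10335 10625
z pct [ 1.6  8.  10.3 23.4 25.  27.1]
side [304.5 139. ] 278 [304.5 139. ] [14.5 23.2] [ 645.5 -158.7   24. ]
side [293.6 165.4] 1036 [293.6 165.3] [29.6 44. ] [630.5 -91.9  24. ]
side [275.5 208.1] 2437 [275.5 208.1] [47.2 65.5] [609.3   4.9  24. ]
side [265.2 241.1] 552 [266.8 241.2] [ 8.4 96.9] [588.   67.9  24. ]
top block 13818 14180
z pct [ 3.5  6.7  8.8 22.3 23.6 26.1]
top [416.4 168.3] 1603 [416.4 168.3] [44.  45.9] [629.3 -92.5  24. ]
top [459.  159.3] 484 [459.1 159.2] [23.9 25.2] [ 643.7 -158.9   24. ]
top [354.6 181.5] 3132 [354.6 181.5] [61.9 63.9] [608.3   3.2  24. ]
```

View pics/crop.png

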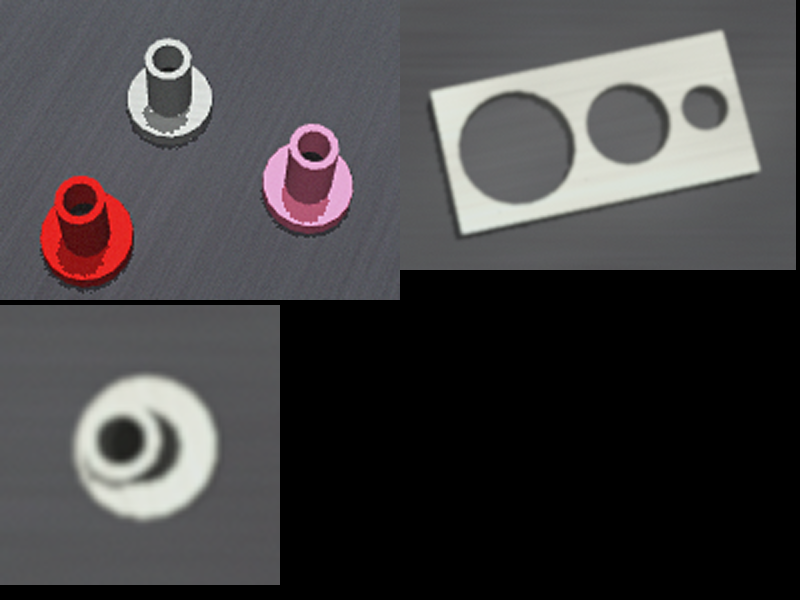

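The crop shows the steel flange upright, with disc and neck, so it is the right one. Measured: stub (442,200), top z≈60, and pockets at (644.5,-158.8), (630,-92), (609,4), block top ≈24. Spacings are 68 and 98 mm, and all these agree with the text. Now moving.

```bash
python3 -m pendant '[[24,-31.4,4],[48,-62.8,8],[72,-94.2,12],[96,-125.6,16],[120,-157,20]]' -1 60 || python3 -m pendant '[[24,-31.4,4,0,0,0],[48,-62.8,8,0,0,0],[72,-94.2,12,0,0,0],[96,-125.6,16,0,0,0],[120,-157,20,0,0,0]]' -1 60
```

```text
time_s: 1.47
eef_pos: [218.6, -346.4, 230.1]
orientation: [0.991, 0.131, 0.0, 0.0]
wrist_force: [1.0, -0.1, 0.5]
width: 0.999schema error: expected 6 numbers
```

```bash
python3 -m pendant '[[24,-31.4,4,0,0,0],[48,-62.8,8,0,0,0],[72,-94.2,12,0,0,0],[96,-125.6,16,0,0,0],[120,-157,20,0,0,0]]'; python3 -m pendant '[[24,-31.4,4,0,0,0],[48,-62.8,8,0,0,0],[72,-94.2,12,0,0,0],[96,-125.6,16,0,0,0],[120,-157,20,0,0,0]]'
python3 -m pendant '[[24,-31.4,4,0,0,0],[48,-62.8,8,0,0,0],[72,-94.2,12,0,0,0],[96,-125.6,16,0,0,0],[119,-157,20,0,0,0]]'
```

```text
time_s: 1.88
eef_pos: [293.5, -163.6, 210.4]
orientation: [0.991, 0.131, 0.0, 0.0]
wrist_force: [0.8, 0.4, 0.0]
width: 1.001
time_s: 2.3
eef_pos: [368.6, 19.6, 190.6]
orientation: [0.991, 0.132, 0.001, 0.0]
wrist_force: [1.1, -0.6, 0.5]
width: 1.0
time_s: 2.72
eef_pos: [442.6, 202.5, 170.3]
orientation: [0.991, 0.132, 0.0, 0.0]
wrist_force: [0.2, -1.1, 0.7]
width: 1.0
```

```bash
python3 -m pendant '[[0,0,0,0,0,0],[0,0,0,0,0,0]]'
python3 - <<'E'
from h import *
c=robot.calibration("wrist");p,d=robot.snapshot("wrist");r=robot.outline_of("stub_mid","wrist")
cv2.imwrite("pics/w1.png",p);C=cloud("wrist",d,c)
for q in r:
    P=C[q["region"]];P=P[~np.isnan(P[:,0])];print(q["p"],q["location"],np.median(p[q["region"]],0))
    for lo,hi in((5,20),(54,70)):
        Q=P[(P[:,2]>lo)&(P[:,2]<hi)]
        if len(Q)>5:print("  ",lo,hi,len(Q),(Q.min(0)/2+Q.max(0)/2).round(1),np.ptp(Q,0).round(1))
s=robot.sense();print(s["eef_pos"],s["time_s"])
E
```

```text
time_s: 2.88
eef_pos: [442.1, 202.0, 169.8]
orientation: [0.991, 0.134, -0.0, 0.0]
wrist_force: [0.5, 0.8, 0.5]
width: 1.003
0.94 [180.3, 178.8] [ 52.  53. 195.]
   5 20 2977 [446.1 298.1  12.5] [53.4 53.8 15. ]
   54 70 1374 [446.1 298.2  58. ] [28.  27.7  8.1]
0.74 [325.8, 218.4] [163. 168. 173.]
   5 20 2548 [444.  199.2  12.6] [51.9 52.5 14.8]
   54 70 1118 [443.2 199.2  58.1] [27.7 27.4  8.1]
0.61 [269.4, 338.9] [154. 130. 216.]
   5 20 2325 [346.4 212.6  12.5] [49.5 53.  14.9]
   54 70 1067 [343.7 212.5  58.1] [28.9 27.7  8.1]
[441.61122402 199.91020268 170.08495365] 2.9833
```

View pics/w1.png

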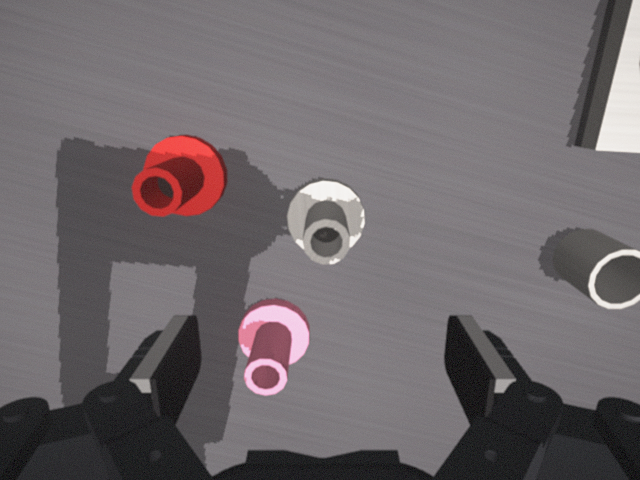

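Wrist view: white flange at (326,218), red at (180,178), pink at (270,345). Wrist depth gives (443,199), agreeing with the other views, and the TCP is at (442,200). Descending to z≈42.

```bash
python3 -m pendant '[[1,0,35,0,0,0],[1,0,68,0,0,0],[1,0,98,0,0,0],[1,0,118,0,0,0],[1,0,128,0,0,0]]'; python3 -m pendant '[[0,0,0,0,0,0],[0,0,0,0,0,0],[0,0,0,0,0,0],[0,0,0,0,0,0],[0,0,0,0,0,0]]' 1 60; python3 -m pendant '[[0,0,0,0,0,0],[0,0,0,0,0,0],[0,0,0,0,0,0]]'
```

```text
time_s: 3.4
eef_pos: [441.3, 198.5, 40.3]
orientation: [0.991, 0.13, -0.002, 0.0]
wrist_force: [0.6, -0.0, -0.0]
width: 1.0
time_s: 3.82
eef_pos: [444.2, 200.5, 43.9]
orientation: [0.991, 0.132, 0.002, -0.0]
wrist_force: [-4.2, -3.4, 11.2]
width: 0.312
time_s: 4.07
eef_pos: [444.2, 200.5, 43.9]
orientation: [0.991, 0.132, 0.002, 0.0]
wrist_force: [-1.1, -2.3, 6.0]
width: 0.314
```

```bash
python3 -m pendant '[[0,0,-15,0,0,0],[0,0,-40,0,0,0],[0,0,-70,0,0,0],[0,0,-80,0,0,0],[0,0,-80,0,0,0]]' - 80
python3 - <<'E'
from h import *
c=robot.calibration("wrist");p,d=robot.snapshot("wrist");cv2.imwrite("pics/w2.png",p)
p,d=robot.snapshot("side");cv2.imwrite("pics/s2.png",p[200:460,150:500])
C=cloud("side",d)
r=robot.outline_of("stub_mid","side")
for q in r:
    P=C[q["region"]];P=P[~np.isnan(P[:,0])];print(q["p"],q["location"],np.median(p[q["region"]],0),np.percentile(P,[2,50,98],axis=0).round(1).tolist())
s=robot.sense();print(s["eef_pos"],s["orientation"],s["wrist_force"],s["width"],s["time_s"])
E
```

```text
time_s: 4.48
eef_pos: [445.1, 201.0, 125.1]
orientation: [0.991, 0.132, 0.003, -0.0]
wrist_force: [-0.0, 0.6, -3.9]
width: 0.306
0.63 [271.4, 428.2] [ 22.  22. 170.] [[420.0, 277.6, 5.1], [439.8, 306.0, 14.1], [468.6, 324.5, 61.7]]
0.56 [384.2, 399.6] [135. 103. 205.] [[319.1, 195.3, 3.4], [341.1, 222.5, 13.9], [366.7, 239.4, 61.5]]
[441.98770361 200.29248942 121.0564442 ] [ 9.91310938e-01  1.31535242e-01 -1.04937769e-03  4.98970355e-05] [ 0.24912075  0.21580412 -4.16213738] 0.30678109401372367 4.6333
```

View pics/w2.png

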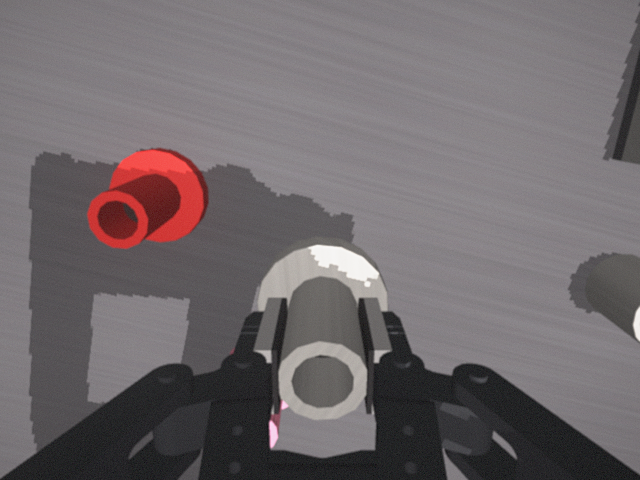

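View pics/s2.png

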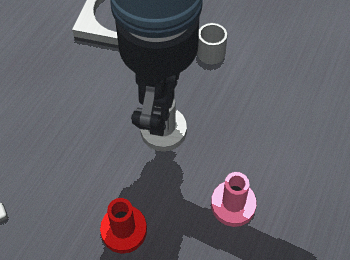

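Held upright: the neck is between the pads and lift force is ≈4 N. Next, over step1, tool shift ≈ (100.8, 399.3).

```bash
python3 -m pendant '[[6,25,0,0,0,0],[15,60,0,0,0,0],[25,100,0,0,0,0],[35,140,0,0,0,0],[45,180,0,0,0,0]]'; python3 -m pendant '[[10,40,0,0,0,0],[20,80,0,0,0,0],[30,120,0,0,0,0],[40,160,0,0,0,0],[48,190,0,0,0,0]]'; python3 -m pendant '[[5,20,0,0,0,0],[7.8,29.3,0,0,0,0],[7.8,29.3,0,0,0,0],[7.8,29.3,0,0,0,0],[7.8,29.3,0,0,0,0]]'
python3 - <<'E'
from h import *
P=[]
p,d=robot.snapshot("side");cv2.imwrite("pics/s3.png",p[60:300,150:470])
c=robot.calibration("wrist");p,d=robot.snapshot("wrist");cv2.imwrite("pics/w3.png",p)
C=cloud("wrist",d,c);r=robot.outline_of("stub_mid","wrist")
for q in r:
    Q=C[q["region"]];Q=Q[~np.isnan(Q[:,0])];print(q["p"],q["location"],np.percentile(Q,[2,50,98],axis=0).round(1).tolist())
    g=cv2.erode(q["region"].astype(np.uint8),np.ones((3,3)))>0
    T=Q[Q[:,2]>Q[:,2].max()-6];print(T.min(0)/2+T.max(0)/2,np.ptp(T,0))
for i in range(4):
    s=robot.sense();print(s["eef_pos"].round(1),s["wrist_force"].round(1),s["time_s"]);robot.snapshot("top")
E
```

```text
time_s: 5.05
eef_pos: [532.7, 37.1, 120.1]
orientation: [0.991, 0.132, -0.002, -0.001]
wrist_force: [0.4, 0.0, -4.8]
width: 0.307
time_s: 5.47
eef_pos: [629.4, -135.7, 119.3]
orientation: [0.991, 0.131, -0.001, -0.0]
wrist_force: [1.4, 0.7, -3.6]
width: 0.304
time_s: 5.88
eef_pos: [643.2, -156.9, 120.9]
orientation: [0.991, 0.132, -0.001, -0.001]
wrist_force: [-0.3, 0.3, -4.0]
width: 0.306
0.78 [323.8, 320.0] [[631.5, -176.4, 82.5], [652.5, -156.2, 116.9], [667.8, -134.5, 138.3]]
[ 642.43361486 -158.04110134  136.80387867] [28.38070248 27.45911868  5.99481542]
[ 644.  -157.   122.3] [-0.   0.3 -3.7] 6.0333
[ 644.2 -157.3  122.5] [ 0.2  0.2 -3.8] 6.0833
[ 644.3 -157.6  122.7] [-0.8  0.  -4.1] 6.1333
[ 644.4 -157.8  122.7] [ 0.1  0.6 -3.6] 6.1833
```

View pics/w3.png

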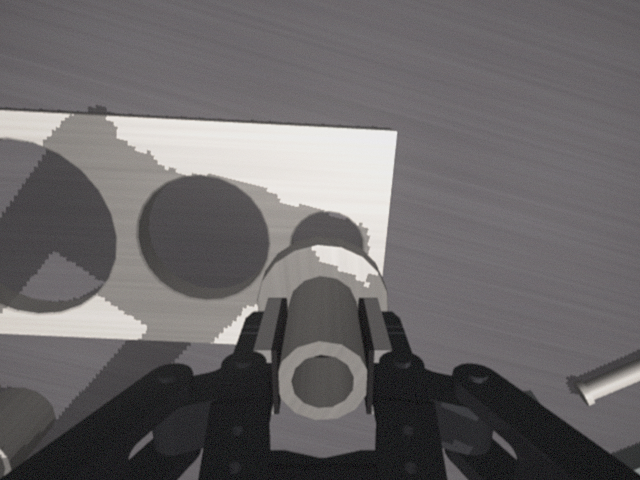

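View pics/s3.png

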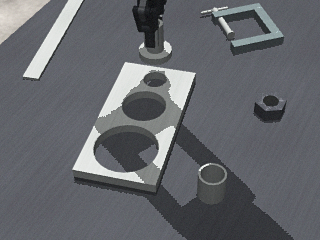

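Wrist view: middle pocket at (204,237), small pocket at (327,235), partly hidden behind the disc. A quick cross-check of the middle pocket from the wrist camera follows.

```bash
python3 - <<'E'
from h import *
c=robot.calibration("wrist");p=cv2.imread("pics/w3.png")
p2,d=robot.snapshot("wrist");W=cloud("wrist",d,c)
m=((W[...,2]<17)&(W[...,2]>0)).astype(np.uint8);m[:, :100]=0
print("blocktop",np.nanmedian(W[140:170,330:380,2]), "floor",np.nanmedian(W[220:250,190:220,2]))
# outer-rim contour: dark/low region around the middle pocket
k,l,st,ce=cv2.connectedComponentsWithStats(m)
i=l[240,204];cc,_=cv2.findContours((l==i).astype(np.uint8),cv2.RETR_EXTERNAL,cv2.CHAIN_APPROX_NONE)
print(st[i]);
top=(np.abs(W[...,2]-24)<4)
pts=W[(l==i)];print("floor pts extents",pts.min(0)/2+pts.max(0)/2,np.ptp(pts,0))
m2=((W[...,2]<20)).astype(np.uint8);k,l,st,ce=cv2.connectedComponentsWithStats(m2);i=l[240,204];print(st[i])
cc,_=cv2.findContours((l==i).astype(np.uint8),cv2.RETR_EXTERNAL,cv2.CHAIN_APPROX_NONE)
cc=max(cc,key=len)[:,0]
X=np.array([atz("wrist",u,v,24,c)[:2] for u,v in cc],np.float32);print(cv2.minEnclosingCircle(X))
E
python3 -m pendant '[[0,0,15,0,0,0],[0,0,30,0,0,0],[0,0,40,0,0,0],[0,0,48,0,0,0],[0,0,48,0,0,0]]'
```

```text
blocktop 24.14540552183246 floor 8.193109948572115
[  141   177   126   119 11511]
floor pts extents [628.71307669 -92.64525878  11.3114339 ] [68.60000943 71.88695546 11.3390047 ]
[  138   177   129   121 11938]
((631.7664794921875, -93.43446350097656), 35.498443603515625)
time_s: 6.7
eef_pos: [643.3, -158.2, 72.1]
orientation: [0.991, 0.131, -0.002, -0.001]
wrist_force: [-0.8, 0.4, -3.1]
width: 0.31
```

```bash
python3 -m pendant '[[0,0,2,0,0,0],[0,0,4,0,0,0],[0,0,5.5,0,0,0],[0,0,5.5,0,0,0]]'; python3 -m pendant '[[0,0,1,0,0,0],[0,0,2,0,0,0],[0,0,2,0,0,0]]'
```

```text
time_s: 7.03
eef_pos: [644.7, -158.9, 69.1]
orientation: [0.991, 0.131, 0.0, 0.0]
wrist_force: [0.7, -0.4, -4.1]
width: 0.307
time_s: 7.28
eef_pos: [644.8, -158.9, 68.0]
orientation: [0.991, 0.132, 0.001, 0.0]
wrist_force: [-3.0, 0.4, 2.5]
width: 0.304
```

Contact (force from −4 to +2.5 N). A little further, hold, and look.

```bash
python3 -m pendant '[[0,0,1,0,0,0],[0,0,1,0,0,0],[0,0,1,0,0,0],[0,0,1,0,0,0]]'
python3 - <<'E'
from h import *
p,d=robot.snapshot("side");cv2.imwrite("pics/s4.png",cv2.resize(p[80:240,200:400],None,fx=3,fy=3))
c=robot.calibration("wrist");p,d=robot.snapshot("wrist")
C=cloud("wrist",d,c);r=robot.outline_of("stub_mid","wrist")
for q in r:
    Q=C[q["region"]];Q=Q[~np.isnan(Q[:,0])]
    T=Q[Q[:,2]>np.percentile(Q[:,2],99)-5];print(q["p"],T.min(0)/2+T.max(0)/2,np.ptp(T,0),np.percentile(Q[:,2],[90,98,99.5]))
s=robot.sense();print(s["eef_pos"].round(1),s["wrist_force"].round(1),s["ft_torque"].round(2),s["time_s"])
E
```

```text
time_s: 7.62
eef_pos: [644.8, -158.9, 68.0]
orientation: [0.991, 0.132, 0.001, 0.0]
wrist_force: [-5.2, 1.4, 8.9]
width: 0.308
0.68 [ 643.56823514 -160.10023764   83.01223725] [28.52833754 27.33389575  5.87427579] [84.20791893 84.90652319 85.26853697]
[ 644.9 -158.9   68. ] [-4.4  0.8  9.1] [ 0.27  0.76 -0.04] 7.7667
```

View pics/s4.png

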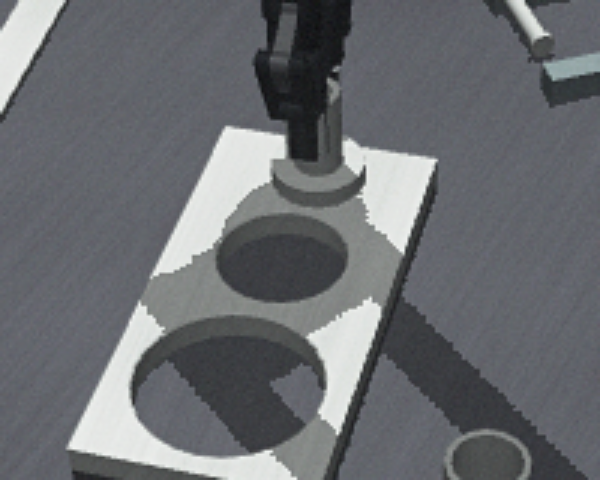

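The side view shows the disc flat over the smallest pocket (crop 318,180). The neck top is at z≈84, so the underside is at 24, and it bears 9–13 N on the block: the try is done. Now lift and move to the middle pocket, tool shift (3.8, -67.9).

```bash
python3 -m pendant '[[0,0,-8,0,0,0],[0,0,-22,0,0,0],[0,0,-28,0,0,0],[1,-15,-28,0,0,0],[2,-40,-28,0,0,0]]'; python3 -m pendant '[[1,-20,0,0,0,0],[1.8,-27.9,0,0,0,0],[1.8,-27.9,0,0,0,0],[1.8,-27.9,0,0,0,0],[1.8,-27.9,0,0,0,0]]';  python3 - <<'E'
from h import *
c=robot.calibration("wrist");p,d=robot.snapshot("wrist");cv2.imwrite("pics/w5.png",p)
C=cloud("wrist",d,c);r=robot.outline_of("stub_mid","wrist")
for q in r:
    Q=C[q["region"]];Q=Q[~np.isnan(Q[:,0])]
    T=Q[Q[:,2]>np.percentile(Q[:,2],99)-5];print(q["p"],T.min(0)/2+T.max(0)/2,np.ptp(T,0))
p,d=robot.snapshot("side");cv2.imwrite("pics/s5.png",cv2.resize(p[80:240,200:400],None,fx=3,fy=3))
s=robot.sense();print(s["eef_pos"].round(1),s["wrist_force"].round(1),s["time_s"])
E
```

```text
time_s: 8.18
eef_pos: [637.1, -121.6, 94.4]
orientation: [0.992, 0.13, 0.001, 0.001]
wrist_force: [0.1, 1.2, -3.3]
width: 0.309
time_s: 8.6
eef_pos: [630.9, -92.9, 93.8]
orientation: [0.991, 0.132, 0.0, 0.0]
wrist_force: [-0.0, -0.1, -5.0]
width: 0.303
0.82 [629.73984685 -94.1790556  109.13453071] [28.95429593 27.32906401  6.57784496]
[630.7 -93.3  93.7] [-0.5  0.5 -4.3] 8.75
```

View pics/w5.png

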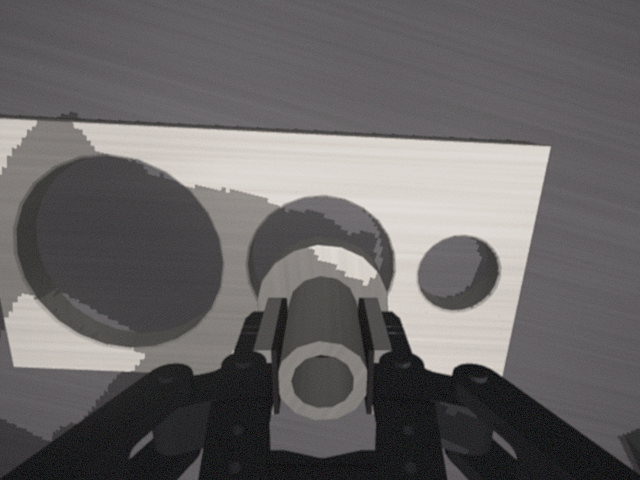

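View pics/s5.png

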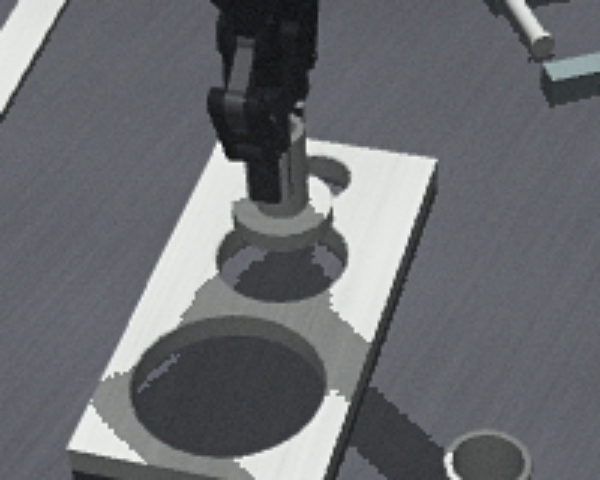

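The flange is above the middle pocket (wrist view 322,260) at (629.7,-94.2), against the pocket at (630,-92.5). Descending.

```bash
python3 -m pendant '[[0,-1,12,0,0,0],[0,-1,22,0,0,0],[0,-1,30,0,0,0],[0,-1,36,0,0,0],[0,-1,36,0,0,0]]';python3 -m pendant '[[0,0,2,0,0,0],[0,0,4,0,0,0],[0,0,5,0,0,0],[0,0,5,0,0,0]]'
```

```text
time_s: 9.17
eef_pos: [628.7, -90.9, 55.2]
orientation: [0.991, 0.131, -0.002, -0.001]
wrist_force: [-0.8, -0.1, -4.9]
width: 0.306
time_s: 9.5
eef_pos: [630.3, -91.2, 52.9]
orientation: [0.991, 0.132, 0.0, 0.0]
wrist_force: [-0.4, -0.9, -4.2]
width: 0.306
```

```bash
python3 -m pendant '[[0,0,1,0,0,0],[0,0,1.5,0,0,0],[0,0,1.5,0,0,0]]'
```

```text
time_s: 9.75
eef_pos: [630.5, -91.3, 52.1]
orientation: [0.991, 0.132, 0.0, 0.0]
wrist_force: [-0.9, -0.2, 0.1]
width: 0.308
```

Floor contact. Release, then retreat straight up.

```bash
python3 -m pendant '[[0,0,0,0,0,0],[0,0,0,0,0,0],[0,0,0,0,0,0],[0,0,0,0,0,0],[0,0,0,0,0,0]]' -0.5; python3 -m pendant '[[0,0,-10,0,0,0],[0,0,-30,0,0,0],[0,0,-60,0,0,0],[0,0,-95,0,0,0],[0,0,-130,0,0,0]]'; python3 -m pendant '[[-35,0,0,0,0,0],[-70,0,0,0,0,0],[-105,0,0,0,0,0],[-110,0,0,0,0,0],[-110,0,0,0,0,0]]'
python3 - <<'E'
from h import *
for n in("side","top","wrist"):
    c=robot.calibration(n);p,d=robot.snapshot(n);cv2.imwrite(f"pics/{n}6.png",p)
    C=cloud(n,d,c)
    for q in robot.outline_of("stub_mid",n):
        Q=C[q["region"]];Q=Q[~np.isnan(Q[:,0])]
        T=Q[Q[:,2]>np.percentile(Q[:,2],99)-5];print(n,round(q["p"],2),q["location"],(T.min(0)/2+T.max(0)/2).round(1),np.ptp(T,0).round(1),np.percentile(Q[:,2],[50,95]).round(1))
s=robot.sense();print(s["eef_pos"].round(1),s["wrist_force"].round(1),s["time_s"])
E
```

```text
time_s: 10.17
eef_pos: [630.4, -91.3, 51.5]
orientation: [0.991, 0.132, 0.0, 0.0]
wrist_force: [-0.2, -0.0, -0.0]
width: 0.749
time_s: 10.58
eef_pos: [629.7, -91.1, 182.9]
orientation: [0.991, 0.131, -0.0, -0.0]
wrist_force: [-0.2, -0.6, 0.2]
width: 0.746
time_s: 11.0
eef_pos: [522.4, -120.2, 182.4]
orientation: [0.991, 0.131, 0.0, 0.0]
wrist_force: [0.5, 0.0, 0.5]
width: 0.75
side 0.73 [294.8, 164.0] [628.2 -91.   68.9] [27.9 27.3  6.9] [29.5 69.2]
side 0.69 [271.2, 427.3] [445.3 299.4  60.2] [27.7 28.2  6.1] [14.1 61. ]
side 0.58 [385.0, 400.1] [343.3 214.2  60.5] [27.1 27.4  6.6] [14.1 61. ]
top 0.85 [416.4, 170.3] [628.2 -92.1  68.1] [27.7 27.5  7. ] [21.1 68.1]
top 0.69 [216.9, 355.9] [343.4 213.   59.7] [26.3 27.7  6. ] [13.1 60.6]
top 0.58 [160.4, 288.7] [445.  298.5  60. ] [26.  27.3  6.5] [13.3 60.3]
wrist 0.57 [322.0, 51.2] [629.1 -92.6  67.4] [27.6 27.4  6. ] [20.8 68.6]
[ 525.1 -119.8  181.3] [0.  0.7 0. ] 11.3
```

View pics/wrist6.png

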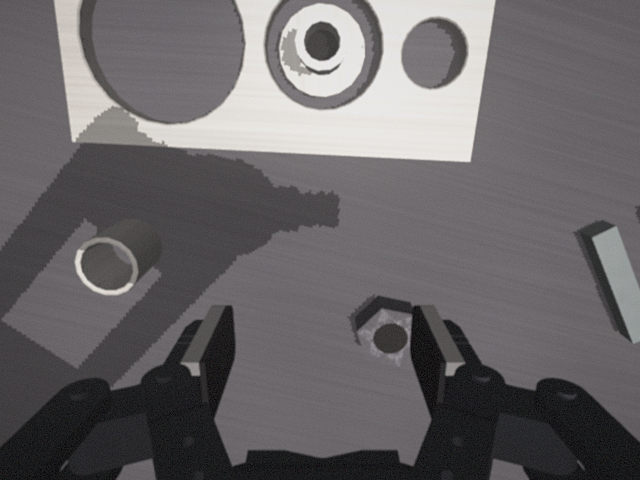

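View pics/side6.png

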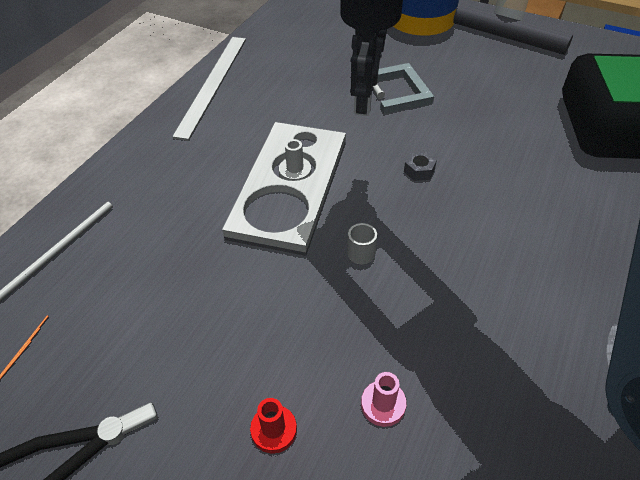

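The flange stands in the middle pocket (wrist 322,45; side 294,160), upright. Its top is at z≈68 (8 + 60), within 2 mm of the pocket centre, and the arm is clear.

```bash
python3 -c "
from station import robot
print(robot.job_done())"
```

```text
the job is handed in; nothing more can be done
None
```

I sized the steel flange (not the red or pink one) and left it standing, released, on the floor of the middle pocket. I handed the job in at about 11.3 s of the 42 s allowed.

- **Try on the smallest pocket:** I brought the disc down centred to about 1–2 mm. Force contact was clear, the neck top read z≈84 (underside at the block top, 24 mm), and I held it there for more than 0.3 s.
- **Middle pocket:** the disc entered cleanly and I felt the floor before releasing. The last side, top and wrist views put the neck centre at (628–629, −91 to −93), against a pocket centre of about (630, −92.5). The neck top is at z≈68, so the disc is on the floor, and it stands upright.
- **Other checks:** I never set it down on the largest pocket; the flange only crossed it in the air. The arm had withdrawn about 110 mm sideways, at z≈181, with near-zero wrist force.

The views disagreed with one another by no more than about 2 mm, and no check failed. One pendant command was refused for a formatting slip (rows without six numbers), and I re-sent it correctly.

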